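Put the print-finishing kit back on its shadow tiles

ROBOT

A 7-joint arm with a two-finger parallel gripper is mounted at the origin on a cart in front of the work surface, level with it; the furniture and walls round the work are solid. World frame = base frame: x ahead of the robot, y to its left, z up, the work surface at z = 0. Lengths are in m, angles in rad, forces in N, time in s.
With the tool pointing down it reaches from about 0.425 to 0.925 m from the base axis. Payload 6.8 kg.
Tool frame: the origin (TCP) lies at the very end of the fingers, on their centre line; the grasp point (between the pads) lies bot.tcp_to_grasp behind it (bot.tcp_to_grasp is the distance from the TCP to the grasp point, in m); z points along the fingers, y is the line along which they close (so a half turn about z gives the same grasp; the last joint's range is limited). The gripper opens to 85 mm and grips with 20 to 120 N. Pads are 22 mm wide; open, the fingers measure 114 mm over their backs; the gripper's body (76 mm by 85 mm) begins 54 mm behind the grasp point. The pads swing forward as they close: fully open they stand 13 mm farther back than shut.
Start: joints at [-1.259, 0.477, 0.022, 1.555, -0.011, 1.109, -0.083], TCP at [0.275, 0.616, 0.231] pointing down, gripper open.
Joint ranges: [-2.96, 2.96], [-0.34, 2.1], [-1.41, 1.46], [0.24, 2.44], [-1.37, 4.51], [0.17, 1.92], [-2.96, 2.96]. Speed limits (rad/s): [2.39, 2.39, 3.14, 3.14, 3.14, 3.14, 3.14].

INTERFACE

Orientations are given as a unit quaternion [w, x, y, z].
In Python, from station import bot gives the robot as it stands.
- The arm moves only by the tool servo_tool, never from a script. Its argument "motion" is a list that holds one entry, the list of rows, each a list of 7 numbers: the shift along the tool's x, y, z in m, then the turn, a rotation vector about the tool's x, y, z in units of 5 degrees (1.0 is 5 degrees), then the opening, from 0 (shut) to 1 (fully open). A call has 1 to 20 rows; each row is the pose to reach, as a shift and turn from the pose commanded when the call began, along the tool's axes at that moment; what a row does not reach only later rows make up. A row lasts 1/12 s, in which the tool goes at most 41.7 mm and 7.16 degrees, less where a joint would pass 70% of its speed; a pose out of reach is approached as far as the arm can. A call with a gripper value outside its range is refused whole. The fingers move at their own pace and stop on an object; "grip_force" is the grip in N (left out, the last holds). Time passes only in rows, so rows that repeat a pose let the fingers close. It gives the time, the measured TCP pose, the force, the opening and the grip force at its end, in the units of the state.
- bot.get_obs(): the state, without advancing time (a new reading comes with each control period).
- bot.read_camera(name): name is "scene" or "top" or "wrist"; returns a dict with "img" (420x560x3 uint8, red, green, blue), "K" (3x3 intrinsics, pixels), "pose" (4x4, takes a point from camera to world coordinates). Camera axes: x right, y down, z forward; pixel columns grow to the right and rows downward; lengths in m; the calibration is good to about 2 mm. A picture is of the moment at which its call begins. There is no depth.
- bot.hand_in(): hands the job in; it is judged then, once.
The state is a dict: "t": time; "q": joint angles; "joint_vel": joint speeds; "joint_torque": joint torques, N m; "eef_pos": TCP position; "tool_rot": TCP orientation; "contact_force": force on the tool from outside, world axes, zero at the start; "torque": the same for the moment, N m; "gripper_width": opening from 0.0 (shut) to 1.0 (fully open); "grasp_force": force on a finger pad.
Only numpy, scipy, OpenCV 4.12 (cv2) and the standard library are available. Lean on these libraries where they do the work, as an engineer would, in place of code of your own. Each camera call takes 0.05 s, during which the arm holds its last target. There are 200 camera calls.

TASK

Put the print-finishing kit back on its shadow tiles: lay the flush cutters, the sanding block, the round nozzle tin and the battery each flat on the plywood tile that shows its own dark outline, centred on that outline and turned to line up with it, with the cutters' jaws over the outline of the jaws (the block and the battery may lie either way round). Leave the paint pot standing where it is, and let go of everything at the end.

Things in the scene. Friction and masses are not known exactly. Their poses are not given: they have to be found in the camera images.
- flush_cutters: Flush cutters (red grips) lying flat, 135 x 55 mm, 12 mm thick, 75 g. Origin: centre of length and width, on the underside. Own +x points to the jaws (tips at x = +67 mm); grip ends at x = -67 mm. Pinch from above across both grips (12 mm high): their outer sides are 55 mm apart (in y) from x = -43 to -27 mm, narrowing evenly to 41 mm at x = +1 mm.
- cutters_jaws (a point): Point at the jaws of the flush cutters: x = +60 mm, y = 0, 6 mm above the underside in the cutters' frame. Same axes as the cutters.
- sanding_block: Rust-brown sanding block (sponge, rigid here), 48 mm (own x) by 68 mm (own y), 24 mm high, about 30 g. Origin: centre of the underside. Pinch across the 48 mm.
- nozzle_tin: Low round grey tin, 43 mm across, 21 mm high, about 40 g. Origin: centre of the underside. (Room: a tall drawer cabinet stands behind the things, its front at x = 0.67 m; a glue stick, dry boxes, a toy chair and a fridge stand at the back and the sides; keep the gripper's body clear of them.)
- aa_cell: Green and tan AA battery lying on its side, 14 mm (own x) by 50 mm (own y), 14 mm high, about 23 g; it does not roll. Origin: below its middle, on the underside. Pinch across the 14 mm.
- cutters_tile: Plywood tile 146 x 72 mm, 4 mm thick, with the dark outline of the flush cutters inlaid; its top is flat and nothing stands up from it; fixed to the table. Origin: centre of the underside. Frame: x along the 146 mm, +x the end with the outlined jaws; the outline is centred, so cutters laid right have the tile's axes and their origin 4 mm above the tile's.
- block_tile: Plywood tile 92 x 72 mm, 4 mm thick, with a dark rectangle 68 x 48 mm, the outline of the sanding block, in its centre; its top is flat and nothing stands up from it; fixed to the table. Origin: centre of the underside. Frame: x along the 92 mm side and along the rectangle's 68 mm.
- tin_tile: Square plywood tile 72 x 72 mm, 4 mm thick, with a dark disc 43 mm across, the outline of the nozzle tin, in its centre; its top is flat and nothing stands up from it; fixed to the table. Origin: centre of the underside. Frame: x and y along its sides.
- cell_tile: Plywood tile 80 x 52 mm, 4 mm thick, with a dark bar 50 x 15 mm, the outline of the battery, in its centre; its top is flat and nothing stands up from it; fixed to the table. Origin: centre of the underside. Frame: x along the 80 mm side and along the bar.
- paint_pot: White paint pot with a coloured band, 36 mm across, 42 mm high, upright among the other things: not part of the kit, to be left alone. Origin: centre of the underside. Other clutter is unlisted: a doll's window frame lying flat among the things (6 mm high), and taller things only along the sides and the back of the table.
Things that resemble listed ones, but are neither listed nor needed, are in the scene too. Leave any red look-alike of the aa_cell alone.

How it is judged:
By the outcome, as a careful person would: the job done as asked, in the order asked, and still so for the second after the job is handed in, with the robot touching nothing.
It also fails if it takes over 109 s, if anything falls off the work surface, if the arm or the gripper's body presses on something with over 40 N, if the wrist force passes 120 N, or if a joint passes its speed limit or range.

## Working session

There is one attempt and no reset: what is moved stays moved. The work goes in short steps, Python scripts to look and compute and a tool call to move; the robot and the scene stay as the last step left them, time stands still between calls to the robot, and variables do not carry over. Pictures are saved under pics/ and viewed, at most 14 in all, crops included, and the job is handed in when it is done.

Besides the shell and the picture viewer there is one more tool, called as name([rows], argument=value, ...), one row to a line, values as JSON. servo_tool: Moves the arm, as the interface text tells. Its arguments: {"type":"object","properties":{"motion":{"type":"array"},"grip_force":{"type":"number"}},"required":["motion"]}

```bash
ls; mkdir -p pics; python3 - <<'E'
from station import bot
import cv2,numpy as np
o=bot.get_obs();print(o,bot.tcp_to_grasp)
np.set_printoptions(precision=4,suppress=True)
for n in("top","scene"):
    c=bot.read_camera(n);print(n,c["K"],c["pose"])
    cv2.imwrite(f"pics/{n}0.png",c["img"][:,:,::-1]); np.savez(f"{n}0.npz",**c)
E
```

```text
pics
{'t': 0.0, 'q': array([-1.25910828,  0.47779635,  0.0223353 ,  1.55643806, -0.01152387,
        1.1093029 , -0.0830862 ]), 'joint_vel': array([ 0.00037874,  0.00020416, -0.00081309, -0.00013622,  0.00029139,
       -0.00369579,  0.00158786]), 'joint_torque': array([ 2.87454204e-04, -5.96457553e+01,  1.60771083e+00, -2.81198072e+01,
        1.24144630e-02,  9.13322379e-03,  1.09152538e-05]), 'eef_pos': array([0.27487259, 0.61585522, 0.23033379]), 'tool_rot': array([-1.34359574e-04,  2.08342069e-01,  9.78055600e-01, -8.98453956e-04]), 'contact_force': array([-0.96332048, -0.34582412, -0.57275352]), 'torque': array([-0.02185292,  0.05642807, -0.01567258]), 'grasp_force': 0.0, 'gripper_width': 1.000813106983755} 0.0187
top [[493.0142   0.     276.1081]
 [  0.     493.0142 211.512 ]
 [  0.       0.       1.    ]] [[-0.0241 -0.98    0.1976  0.2515]
 [-0.9997  0.0215 -0.0152  0.0653]
 [ 0.0106 -0.1978 -0.9802  1.1085]
 [ 0.      0.      0.      1.    ]]
scene [[436.9898   0.     273.2338]
 [  0.     436.9898 214.6895]
 [  0.       0.       1.    ]] [[ 0.813  -0.2612  0.5203  0.0175]
 [-0.5822 -0.3677  0.7251 -0.6038]
 [ 0.0019 -0.8925 -0.451   0.4281]
 [ 0.      0.      0.      1.    ]]
```

View pics/top0.png

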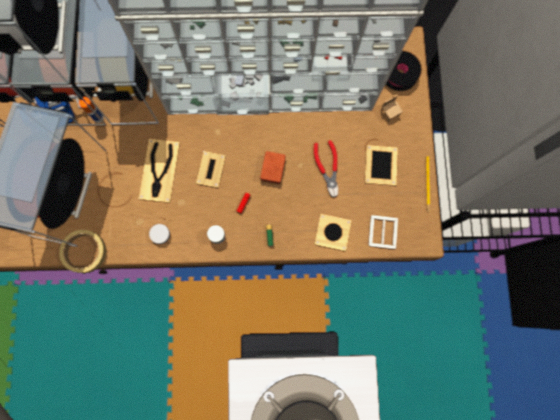

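View pics/scene0.png

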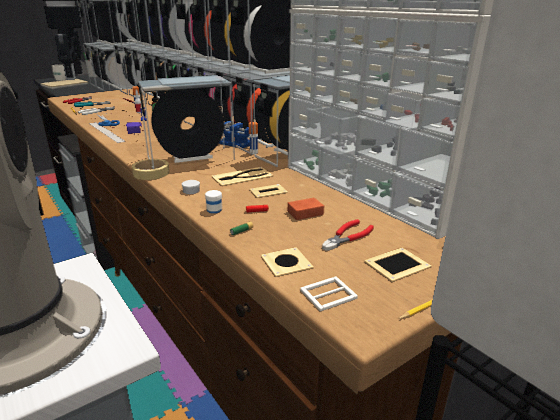

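The top view shows: cutters (326,168), block (273,167), battery (269,236), and the tin (160,234). The white pot with the blue band is at (216,233). The tiles are at cutters (160,170), cell (210,168), block (381,165) and tin (333,232). The red decoy is at (243,203).

```bash
cat > h.py <<'E'
import cv2,numpy as np
from scipy.spatial.transform import Rotation as R
np.set_printoptions(precision=4,suppress=True)
def proj(c,P):
    T=c["pose"];p=(np.atleast_2d(P)-T[:3,3])@T[:3,:3];p=p@c["K"].T
    return p[:,:2]/p[:,2:]
def ray(c,uv,z):
    uv=np.atleast_2d(uv).astype(float);d=np.c_[uv,np.ones(len(uv))]@np.linalg.inv(c["K"]).T@c["pose"][:3,:3].T
    o=c["pose"][:3,3];return (o+d*((z-o[2])/d[:,2])[:,None])[:,:2]
def rectify(c,x0,x1,y0,y1,z,s=0.0005):
    """plane-z bird's view: row -> x decreasing, col -> y decreasing"""
    w,h=int((y1-y0)/s),int((x1-x0)/s)
    W=np.array([[x1,y1,z],[x1,y0,z],[x0,y0,z],[x0,y1,z]])
    H=cv2.getPerspectiveTransform(proj(c,W).astype(np.float32),np.float32([[0,0],[w,0],[w,h],[0,h]]))
    return cv2.warpPerspective(c["img"],H,(w,h),flags=cv2.INTER_CUBIC)
def toworld(uv,x1,y1,s=0.0005):
    uv=np.atleast_2d(uv);return np.c_[x1-(uv[:,1]+.5)*s,y1-(uv[:,0]+.5)*s]
def masks(img):
    f=img.astype(int);r,g,b=f[...,0],f[...,1],f[...,2]
    return dict(dark=(f.max(2)<70),red=(r>120)&(g<70)&(b<70),green=(g>r+10)&(g>b+10),
      ply=(r>185)&(g>150)&(b>90)&(r-b>35),white=(f.min(2)>140)&(r-b<35),rust=(r>110)&(g<90)&(b<70))
def find(c,m,ctr,rad,z,s=0.0005):
    """largest blob of mask m within rad of ctr, seen on plane z: centre, sizes, long-axis angle(world), moment centroid"""
    x0,x1,y0,y1=ctr[0]-rad,ctr[0]+rad,ctr[1]-rad,ctr[1]+rad
    k=masks(rectify(c,x0,x1,y0,y1,z,s))[m].astype(np.uint8)
    k=cv2.morphologyEx(k,cv2.MORPH_OPEN,np.ones((3,3)))
    cs=cv2.findContours(k,cv2.RETR_EXTERNAL,cv2.CHAIN_APPROX_NONE)[0]
    if not cs:return None
    q=max(cs,key=cv2.contourArea)
    w=toworld(q[:,0],x1,y1,s)
    rc=cv2.minAreaRect((w*1000).astype(np.float32));b=cv2.boxPoints(rc)/1000
    e=[b[1]-b[0],b[2]-b[1]];L=max(e,key=np.linalg.norm)
    M=cv2.moments(q);cen=toworld([[M["m10"]/M["m00"],M["m01"]/M["m00"]]],x1,y1,s)[0]
    return dict(c=b.mean(0),cen=cen,size=sorted(rc[1]),ang=np.degrees(np.arctan2(L[1],L[0]))%180,box=b,cnt=w)
def show(n,r):
    print(n,None if r is None else (r["c"],r["cen"],np.round(r["size"],1),round(r["ang"],1)))
E
python3 - <<'E'
from h import *
c=dict(np.load("top0.npz"))
P=dict(cutters=(326,168),block=(273,167),cell=(269,236),tin=(160,234),pot=(216,233),ctile=(160,170),celltile=(210,168),btile=(381,165),ttile=(333,232))
for k,m,z,rad in [("cutters","red",.012,.09),("block","rust",.024,.06),("cell","green",.014,.05),("tin","white",.021,.04),("pot","white",.042,.04),("ctile","dark",.004,.085),("ctile","ply",.004,.1),("celltile","dark",.004,.04),("celltile","ply",.004,.06),("btile","dark",.004,.05),("btile","ply",.004,.07),("ttile","dark",.004,.04),("ttile","ply",.004,.06)]:
    g=ray(c,P[k],z)[0];show(k+" "+m,find(c,m,g,rad,z))
b=rectify(c,.42,.68,-.3,.37,.004,.00085)
cv2.imwrite("pics/rect.png",b[:,:,::-1])
E
```

```text
cutters red (array([ 0.596 , -0.0512], dtype=float32), array([ 0.5942, -0.0515]), array([15.3, 74.6]), np.float32(12.8))
block rust (array([0.5546, 0.0452], dtype=float32), array([0.5563, 0.0445]), array([38.5, 73. ]), np.float32(126.3))
cell green (array([0.4133, 0.0641], dtype=float32), array([0.4136, 0.0643]), array([11.7, 36.2]), np.float32(4.2))
tin white (array([0.4269, 0.3104], dtype=float32), array([0.4269, 0.3105]), array([41.5, 42.5]), np.float32(90.0))
pot white (array([0.4208, 0.1824], dtype=float32), array([0.4207, 0.1824]), array([34.9, 36.3]), np.float32(38.7))
ctile dark (array([0.5802, 0.3196], dtype=float32), array([0.5801, 0.3198]), array([ 48.5, 127. ]), np.float32(170.4))
ctile ply (array([0.5799, 0.3185], dtype=float32), array([0.56  , 0.3157]), array([ 78.6, 149.7]), np.float32(172.6))
celltile dark (array([0.5789, 0.1983], dtype=float32), array([0.5788, 0.1983]), array([ 8.6, 44. ]), np.float32(167.5))
celltile ply (array([0.5799, 0.1982], dtype=float32), array([0.5799, 0.1985]), array([56.7, 82.8]), np.float32(167.4))
btile dark (array([ 0.5806, -0.1997], dtype=float32), array([ 0.5805, -0.1996]), array([41.6, 62.4]), np.float32(173.7))
btile ply (array([ 0.581 , -0.2001], dtype=float32), array([ 0.5811, -0.2004]), array([77.2, 95.6]), np.float32(173.8))
ttile dark (array([ 0.4245, -0.0791], dtype=float32), array([ 0.4246, -0.0792]), array([35.7, 36.1]), np.float32(135.0))
ttile ply (array([ 0.4246, -0.08  ], dtype=float32), array([ 0.4248, -0.0794]), array([75.6, 78. ]), np.float32(76.9))
```

View pics/rect.png

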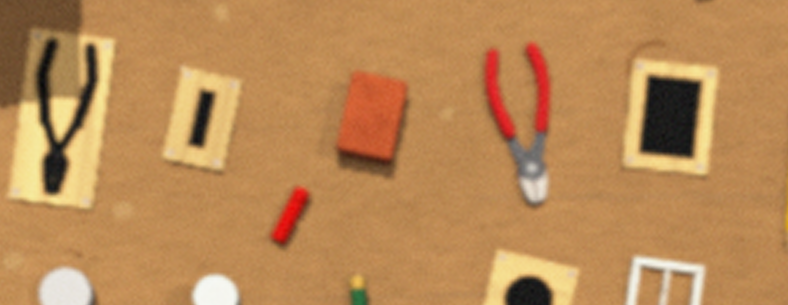

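The rectified view confirms the layout. The cutters' jaws point to about −x, as do the jaws on the cutters tile outline. Next is a helper that gives each move in tool axes.

```bash
cat >> h.py <<'E'
def rel(x,y,z,yaw,pos=None,q=None):
    """shift/turn numbers in tool axes to bring TCP to x,y,z pointing down, tool y along yaw deg (mod 180)"""
    if pos is None:
        from station import bot
        o=bot.get_obs();pos,q=o["eef_pos"],o["tool_rot"]
    C=R.from_quat(np.r_[q[1:],q[0]])
    best=None
    for a in (yaw,yaw+180):
        a=np.radians(a);Y=np.array([np.cos(a),np.sin(a),0]);Z=np.array([0,0,-1.]);X=np.cross(Y,Z)
        r=(C.inv()*R.from_matrix(np.c_[X,Y,Z])).as_rotvec(degrees=True)/5
        if best is None or np.linalg.norm(r)<np.linalg.norm(best):best=r
    return np.round(C.inv().apply(np.array([x,y,z])-pos),4),np.round(best,3)
E
python3 - <<'E'
from h import *
print(rel(.50,.20,.26,82))
E
```

```text
(array([-0.375 , -0.2881, -0.0291]), array([-0.019, -0.001, -3.21 ]))
```

servo_tool([
  [[-0.375,-0.288,-0.029,0,0,-3.2,1],[-0.375,-0.288,-0.029,0,0,-3.2,1],[-0.375,-0.288,-0.029,0,0,-3.2,1],[-0.375,-0.288,-0.029,0,0,-3.2,1],[-0.375,-0.288,-0.029,0,0,-3.2,1],[-0.375,-0.288,-0.029,0,0,-3.2,1],[-0.375,-0.288,-0.029,0,0,-3.2,1],[-0.375,-0.288,-0.029,0,0,-3.2,1],[-0.375,-0.288,-0.029,0,0,-3.2,1],[-0.375,-0.288,-0.029,0,0,-3.2,1],[-0.375,-0.288,-0.029,0,0,-3.2,1],[-0.375,-0.288,-0.029,0,0,-3.2,1],[-0.375,-0.288,-0.029,0,0,-3.2,1],[-0.375,-0.288,-0.029,0,0,-3.2,1],[-0.375,-0.288,-0.029,0,0,-3.2,1]],
])

```text
t: 1.35
eef_pos: [0.4993, 0.2019, 0.2599]
tool_rot: [-0.0, 0.069, 0.998, 0.0]
contact_force: [0.5, 0.3, 0.4]
gripper_width: 1.001
grasp_force: 0.0
```

```bash
python3 - <<'E'
from h import *
from station import bot
o=bot.get_obs();print(o["t"],o["eef_pos"],o["tool_rot"],o["q"])
c=bot.read_camera("wrist");print(c["K"],c["pose"])
np.savez("w1.npz",**c);cv2.imwrite("pics/w1.png",c["img"][:,:,::-1])
print(rel(.56,-.08,.24,99.3))
E
```

```text
1.35 [0.4993 0.2019 0.2599] [-0.0005  0.0694  0.9976  0.0002] [-0.6256  0.2237  0.1487  1.8569 -0.0385  1.0644  0.9701]
[[290.7311   0.     286.6984]
 [  0.     290.7311 208.7472]
 [  0.       0.       1.    ]] [[ 0.1392  0.9374  0.3194  0.4171]
 [ 0.9903 -0.1322 -0.0436  0.2134]
 [ 0.0013  0.3223 -0.9466  0.403 ]
 [ 0.      0.      0.      1.    ]]
(array([-0.099 , -0.2712,  0.0198]), array([ 0.004, -0.011, -3.44 ]))
```

View pics/w1.png

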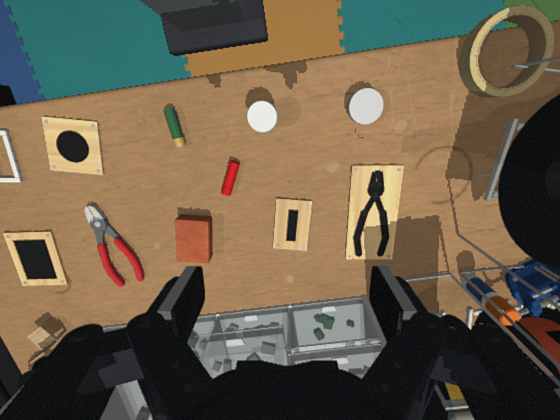

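The wrist view is clear and shows everything: cutters tile (375,212), cell tile (292,224), block (194,239), cutters (115,245), battery (174,126), pot (262,116) and tin (366,106).

```bash
cat >> h.py <<'E'
def tile(c,ctr,rad,m="dark"):
    r=find(c,m,ctr,rad,.004);return r
def inner(c,ctr,rad,z,lo):
    pass
def ply(img):
    f=img.astype(int);r,g,b=f[...,0],f[...,1],f[...,2];return (r>205)&(g>165)&(r-b>30)
ALL=[("cutters","red",.012,.09,(.575,-.076)),("block","rust",.024,.06,(.5563,.0445)),("cell","green",.014,.05,(.4136,.0643)),("tin","white",.021,.04,(.427,.3105)),("ctile","dark",.004,.085,(.58,.3196)),("ctile","ply",.004,.1,(.58,.3196)),("celltile","dark",.004,.035,(.579,.1983)),("celltile","ply",.004,.06,(.579,.1983)),("btile","dark",.004,.05,(.5806,-.1997)),("btile","ply",.004,.07,(.5806,-.1997)),("ttile","dark",.004,.04,(.4246,-.0791)),("ttile","ply",.004,.06,(.4246,-.0791))]
E
python3 - <<'E'
from h import *
c=dict(np.load("w1.npz"))
for k,m,z,rad,g in ALL: show(k+" "+m,find(c,m,g,rad,z))
E
```

```text
cutters red (array([ 0.6014, -0.0857], dtype=float32), array([ 0.6014, -0.0859]), array([16.2, 74.5]), np.float32(6.8))
block rust (array([0.5831, 0.0764], dtype=float32), array([0.5853, 0.076 ]), array([ 2.7, 55.7]), np.float32(166.6))
cell green (array([0.4127, 0.0669], dtype=float32), array([0.4128, 0.0669]), array([14.2, 36.3]), np.float32(4.2))
tin white (array([0.4268, 0.3117], dtype=float32), array([0.4267, 0.3116]), array([42., 42.]), np.float32(0.0))
ctile dark (array([0.5805, 0.3136], dtype=float32), array([0.5811, 0.3184]), array([ 51.5, 132.5]), np.float32(0.0))
ctile ply (array([0.5787, 0.3183], dtype=float32), array([0.5575, 0.3167]), array([ 72.2, 146.2]), np.float32(171.9))
celltile dark (array([0.5782, 0.1986], dtype=float32), array([0.5782, 0.1985]), array([12.7, 48.1]), np.float32(167.6))
celltile ply (array([0.5782, 0.1985], dtype=float32), array([0.5783, 0.1987]), array([52.6, 80.4]), np.float32(167.5))
btile dark (array([ 0.5792, -0.1997], dtype=float32), array([ 0.5791, -0.1996]), array([46., 66.]), np.float32(173.7))
btile ply (array([ 0.5792, -0.1997], dtype=float32), array([ 0.5792, -0.1996]), array([71.7, 92. ]), np.float32(173.8))
ttile dark (array([ 0.4232, -0.0795], dtype=float32), array([ 0.4233, -0.0794]), array([40.3, 40.7]), np.float32(45.0))
ttile ply (array([ 0.4231, -0.0792], dtype=float32), array([ 0.4231, -0.0791]), array([72.1, 72.2]), np.float32(166.7))
```

servo_tool([
  [[-0.099,-0.271,0.02,0,0,-3.44,1],[-0.099,-0.271,0.02,0,0,-3.44,1],[-0.099,-0.271,0.02,0,0,-3.44,1],[-0.099,-0.271,0.02,0,0,-3.44,1],[-0.099,-0.271,0.02,0,0,-3.44,1],[-0.099,-0.271,0.02,0,0,-3.44,1],[-0.099,-0.271,0.02,0,0,-3.44,1],[-0.099,-0.271,0.02,0,0,-3.44,1],[-0.099,-0.271,0.02,0,0,-3.44,1],[-0.099,-0.271,0.02,0,0,-3.44,1]],
])

```text
t: 2.23
eef_pos: [0.5602, -0.0797, 0.2399]
tool_rot: [-0.0, -0.081, 0.997, 0.001]
contact_force: [-0.5, -0.1, -0.2]
gripper_width: 0.998
grasp_force: 0.0
```

```bash
python3 - <<'E'
from h import *
from station import bot
o=bot.get_obs();print(o["t"],o["eef_pos"],o["tool_rot"],o["q"])
c=bot.read_camera("wrist")
np.savez("w2.npz",**c);cv2.imwrite("pics/w2.png",c["img"][:,:,::-1])
for k,m,z,rad,g in ALL: show(k+" "+m,find(c,m,g,rad,z))
E
```

```text
2.2333 [ 0.5602 -0.0797  0.2399] [-0.0004 -0.0806  0.9968  0.0005] [-0.1887  0.2929  0.2716  1.8259 -0.0912  1.0357  1.8506]
cutters red (array([ 0.5962, -0.0529], dtype=float32), array([ 0.5958, -0.0527]), array([16.3, 75.5]), np.float32(12.4))
block rust (array([0.5593, 0.0615], dtype=float32), array([0.5603, 0.0602]), array([22.5, 26.5]), np.float32(90.0))
cell green (array([0.4134, 0.062 ], dtype=float32), array([0.4135, 0.062 ]), array([14.5, 36.4]), np.float32(3.9))
tin white None
ctile dark (array([0.5803, 0.3399], dtype=float32), array([0.5697, 0.3543]), array([129., 169.]), np.float32(0.0))
ctile ply (array([0.5893, 0.2908], dtype=float32), array([0.5948, 0.2901]), array([ 30.2, 119.1]), np.float32(178.0))
celltile dark (array([0.5783, 0.1992], dtype=float32), array([0.5782, 0.1993]), array([13. , 48.3]), np.float32(167.1))
celltile ply (array([0.5785, 0.1992], dtype=float32), array([0.5787, 0.1991]), array([51.8, 80. ]), np.float32(167.3))
btile dark (array([ 0.5794, -0.1995], dtype=float32), array([ 0.5794, -0.1996]), array([46.2, 66.2]), np.float32(173.9))
btile ply (array([ 0.5796, -0.1999], dtype=float32), array([ 0.5796, -0.1999]), array([72.2, 92.3]), np.float32(173.7))
ttile dark (array([ 0.4231, -0.079 ], dtype=float32), array([ 0.4231, -0.0791]), array([41.2, 41.3]), np.float32(31.0))
ttile ply (array([ 0.4449, -0.0843], dtype=float32), array([ 0.4483, -0.0851]), array([27.6, 72.3]), np.float32(76.6))
```

View pics/w2.png

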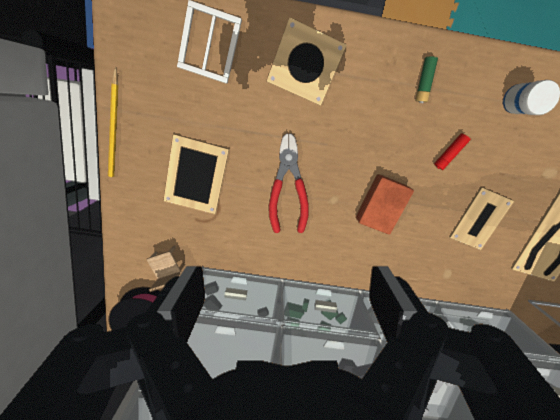

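The wrist view over the cutters agrees with the other views. The cutters span (288,135)–(290,230), with the jaws towards the robot. Next I measure the cutters and the block more exactly.

```bash
cat >> h.py <<'E'
def blob(c,fn,ctr,rad,z,s=0.0005,n=1,k=3):
    x1,y1=ctr[0]+rad,ctr[1]+rad
    f=rectify(c,x1-2*rad,x1,y1-2*rad,y1,z,s).astype(int)
    m=cv2.morphologyEx(fn(f[...,0],f[...,1],f[...,2]).astype(np.uint8),cv2.MORPH_OPEN,np.ones((k,k)))
    cs=sorted(cv2.findContours(m,cv2.RETR_EXTERNAL,cv2.CHAIN_APPROX_NONE)[0],key=cv2.contourArea)[-n:]
    q=np.vstack(cs);w=toworld(q[:,0],x1,y1,s)
    rc=cv2.minAreaRect((w*1000).astype(np.float32));b=cv2.boxPoints(rc)/1000
    e=[b[1]-b[0],b[2]-b[1]];L=max(e,key=np.linalg.norm)
    return dict(c=b.mean(0),cen=w.mean(0),size=sorted(rc[1]),ang=np.degrees(np.arctan2(L[1],L[0]))%180,cnt=w,box=b)
fred=lambda r,g,b:(r-g>75)&(r>90)
fcut=lambda r,g,b:((r-g>75)&(r>90))|((r-b<25)&(r>50))
def cutters(c,ctr,z=.009,tilez=0,near=None):
    """frame from both grips: outer sides give axis"""
    r=blob(c,fred,ctr,.08,z+tilez,n=2);a=blob(c,fcut,ctr,.08,z+tilez,n=1)
    return r,a
E
python3 - <<'E'
from h import *
for f in("w1","w2"):
    c=dict(np.load(f+".npz"))
    r,a=cutters(c,(.575,-.076))
    show(f+" red",r);show(f+" all",a);print(a["box"])
    show("block",blob(c,lambda r,g,b:(r-g>58)&(r>90),(.556,.0445),.055,.024))
    show("cell",blob(c,lambda r,g,b:(g>r+5)&(g>b+5),(.42,.064),.045,.011))
E
```

```text
w1 red (array([ 0.6001, -0.0696], dtype=float32), array([ 0.5998, -0.0696]), array([55.3, 76.8]), np.float32(9.5))
w1 all (array([ 0.5339, -0.081 ], dtype=float32), array([ 0.5368, -0.0774]), array([35. , 58.9]), np.float32(14.0))
[[ 0.5011 -0.0712]
 [ 0.5096 -0.1052]
 [ 0.5668 -0.0909]
 [ 0.5583 -0.0569]]
block (array([0.5753, 0.0547], dtype=float32), array([0.5751, 0.0545]), array([47.4, 66.4]), np.float32(167.7))
cell (array([0.4126, 0.0657], dtype=float32), array([0.4129, 0.0657]), array([14.5, 37.1]), np.float32(3.8))
w2 red (array([ 0.6006, -0.0706], dtype=float32), array([ 0.6005, -0.0707]), array([53.4, 77.1]), np.float32(9.5))
w2 all (array([ 0.5349, -0.0778], dtype=float32), array([ 0.5388, -0.0813]), array([31.6, 60.5]), np.float32(0.7))
[[ 0.5045 -0.0624]
 [ 0.5049 -0.094 ]
 [ 0.5654 -0.0932]
 [ 0.5649 -0.0616]]
block (array([0.5756, 0.0537], dtype=float32), array([0.5757, 0.0535]), array([46.9, 66.4]), np.float32(167.8))
cell (array([0.4128, 0.0632], dtype=float32), array([0.4135, 0.0633]), array([14.9, 37.2]), np.float32(3.8))
```

```bash
python3 - <<'E'
from h import *
print(rel(.6027,-.0697,-.001,99.5))
E
```

```text
(array([-0.0434,  0.0018,  0.241 ]), array([ 0.015, -0.004, -0.03 ]))
```

servo_tool([
  [[-0.043,0.002,0.04,0,0,0,1],[-0.043,0.002,0.08,0,0,0,1],[-0.043,0.002,0.12,0,0,0,1],[-0.043,0.002,0.16,0,0,0,1],[-0.043,0.002,0.19,0,0,0,1],[-0.043,0.002,0.21,0,0,0,1],[-0.043,0.002,0.23,0,0,0,1],[-0.043,0.002,0.241,0,0,0,1],[-0.043,0.002,0.241,0,0,0,1],[-0.043,0.002,0.241,0,0,0,0.5],[-0.043,0.002,0.241,0,0,0,0.5],[-0.043,0.002,0.241,0,0,0,0.5],[-0.043,0.002,0.241,0,0,0,0.3],[-0.043,0.002,0.241,0,0,0,0.3],[-0.043,0.002,0.241,0,0,0,0.3]],
], grip_force=30)

```text
t: 3.53
eef_pos: [0.6037, -0.0724, 0.0013]
tool_rot: [0.002, -0.08, 0.997, 0.0]
contact_force: [-1.4, 2.1, 6.6]
gripper_width: 0.617
grasp_force: 30.9
```

```bash
python3 - <<'E'
from h import *
print(rel(.575,.27,.12,81.9))
s=cv2.imread("pics/scene0.png")[95:215,150:330];t=cv2.imread("pics/top0.png")[60:210,60:200]
s=cv2.resize(s,None,fx=4,fy=4,interpolation=3)[:,:720];t=cv2.resize(t,(560,600),interpolation=3)[:480]
cv2.imwrite("pics/crop.png",cv2.resize(np.hstack([s,t]),(800,300),interpolation=cv2.INTER_AREA))
E
```

```text
(array([-0.0265,  0.3426, -0.1186]), array([0.008, 0.034, 3.45 ]))
```

View pics/crop.png

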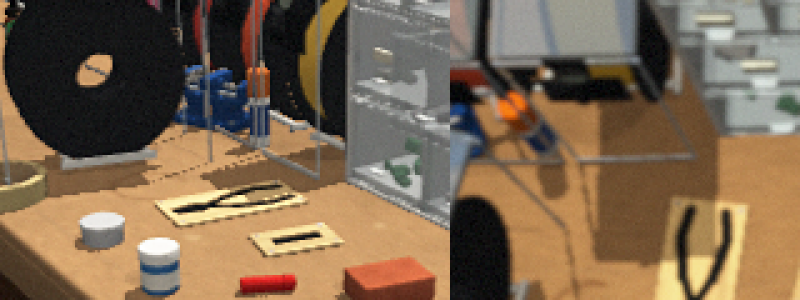

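The wire rack's front foot is at top pixel (157,123), which is about x 0.69, behind the cutters tile. The gripper body stays clear of it.

servo_tool([
  [[0,0,-0.03,0,0,0,0.3],[0,0,-0.07,0,0,0,0.3],[-0.005,0.03,-0.1,0,0,0.5,0.3],[-0.01,0.07,-0.118,0,0,1,0.3],[-0.015,0.11,-0.118,0,0,1.5,0.3],[-0.02,0.15,-0.118,0,0,2,0.3],[-0.026,0.19,-0.118,0,0,2.5,0.3],[-0.026,0.23,-0.118,0,0,3,0.3],[-0.026,0.27,-0.118,0,0,3.45,0.3],[-0.026,0.31,-0.118,0,0,3.45,0.3],[-0.026,0.343,-0.118,0,0,3.45,0.3],[-0.026,0.343,-0.118,0,0,3.45,0.3],[-0.026,0.343,-0.118,0,0,3.45,0.3]],
])

```text
t: 4.62
eef_pos: [0.5726, 0.2735, 0.118]
tool_rot: [0.0, 0.068, 0.998, 0.001]
contact_force: [0.5, -0.8, -0.4]
gripper_width: 0.612
grasp_force: 32.0
```

```bash
python3 - <<'E'
from h import *
from station import bot
o=bot.get_obs();print(o["t"],o["eef_pos"],o["tool_rot"],o["q"],o["gripper_width"],o["grasp_force"])
c=bot.read_camera("wrist")
np.savez("w3.npz",**c);cv2.imwrite("pics/w3.png",c["img"][:,:,::-1])
E
```

```text
4.6167 [0.5726 0.2735 0.118 ] [0.0002 0.068  0.9977 0.0009] [-0.752   0.5443  0.2862  1.7703 -0.1969  0.8535  1.0596] 0.6124307017051052 31.97937500343869
```

View pics/w3.png

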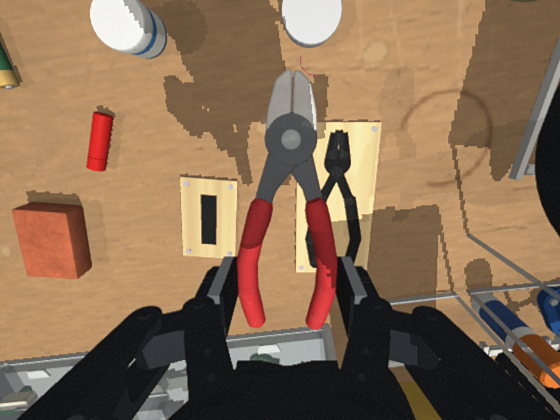

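The cutters are held level, with the jaws at (297,72), the pivot at (290,139) and the grip ends near row 325. Next I measure their pose in the hand.

```bash
python3 - <<'E'
from h import *
from station import bot
o=bot.get_obs();c=dict(np.load("w3.npz"));p=o["eef_pos"];q=o["tool_rot"]
C=R.from_quat(np.r_[q[1:],q[0]]).as_matrix()
for z in(.0065,.0085):
    zz=p[2]-.0013+z
    r=blob(c,fred,(p[0],p[1]),.075,zz,n=2);show("red",r)
    tl=lambda w:(np.c_[w,np.full(len(w),zz)]-p)@C   # tool coordinates
    w=tl(r["cnt"]);print("red x range",w[:,0].min(),w[:,0].max())
    for a in np.arange(-.03,.036,.006):
        s=w[abs(w[:,0]-a)<.0012][:,1]
        print(round(a,3),[round(float(v)*1000,1) for v in (s.min(),s[s<s.mean()].max(),s[s>s.mean()].min(),s.max())],end=" ")
    # metal parts: pivot and tip
    print();print("pix tip,pivot in tool",tl(ray(c,[[296,71],[290,139]],zz))*1000)
show("ctile ply",blob(c,lambda r,g,b:(r>190)&(g>150),(.5787,.3183),.1,.004))
f=c["img"][200:340,225:350].astype(int);print(rel(.6094,.3139,.06,81.9))
E
```

```text
red (array([0.5707, 0.2737], dtype=float32), array([0.5703, 0.2738]), array([53.7, 78.9]), np.float32(171.3))
red x range -0.03653041175700745 0.04265709801573424
-0.03 [-20.4, -10.1, 14.0, 25.0] -0.024 [-21.8, -10.9, 15.3, 26.8] -0.018 [-23.1, -11.7, 16.4, 28.4] -0.012 [-24.3, -12.5, 17.7, 29.3] -0.006 [-24.2, -13.4, 18.7, 29.3] -0.0 [-24.0, -13.4, 19.0, 29.1] 0.006 [-24.0, -13.3, 19.0, 29.3] 0.012 [-23.0, -12.1, 19.1, 28.5] 0.018 [-20.6, -10.8, 17.8, 27.1] 0.024 [-19.7, -9.2, 15.4, 25.8] 0.03 [-18.5, -6.6, 13.6, 24.5] 
pix tip,pivot in tool [[100.0671   6.634   -5.2817]
 [ 71.4474   4.2419  -5.2586]]
red (array([0.5695, 0.2739], dtype=float32), array([0.5691, 0.274 ]), array([53. , 77.5]), np.float32(171.3))
red x range -0.03462127262267579 0.043220191151956834
-0.03 [-19.9, -10.2, 13.9, 24.1] -0.024 [-21.3, -10.4, 14.7, 26.2] -0.018 [-22.6, -11.2, 15.9, 27.4] -0.012 [-23.9, -12.5, 17.2, 29.0] -0.006 [-23.8, -13.4, 18.3, 29.0] -0.0 [-23.6, -13.2, 18.6, 28.6] 0.006 [-23.7, -13.1, 19.0, 28.8] 0.012 [-23.0, -12.1, 18.3, 28.5] 0.018 [-21.4, -10.5, 17.9, 27.1] 0.024 [-19.7, -9.2, 16.5, 25.8] 0.03 [-18.5, -7.1, 13.6, 24.5] 
pix tip,pivot in tool [[99.8384  6.5716 -7.2816]
 [71.6344  4.2141 -7.2587]]
ctile ply (array([0.5506, 0.3334], dtype=float32), array([0.544 , 0.3346]), array([60.9, 92. ]), np.float32(1.2))
(array([-0.0295,  0.0479,  0.058 ]), array([0.005, 0.01 , 0.018]))
```

```bash
python3 - <<'E'
from h import *
print(rel(.6104,.3110,.006,82.9))
E
```

```text
(array([-0.0309,  0.0452,  0.112 ]), array([ 0.005,  0.01 , -0.182]))
```

servo_tool([
  [[-0.031,0.045,0.01,0,0,-0.18,0.3],[-0.031,0.045,0.04,0,0,-0.18,0.3],[-0.031,0.045,0.07,0,0,-0.18,0.3],[-0.031,0.045,0.09,0,0,-0.18,0.3],[-0.031,0.045,0.1,0,0,-0.18,0.3],[-0.031,0.045,0.1,0,0,-0.18,0.3],[-0.031,0.045,0.1,0,0,-0.18,0.3]],
])

```text
t: 5.25
eef_pos: [0.6114, 0.3086, 0.018]
tool_rot: [0.0, 0.064, 0.998, -0.0]
contact_force: [0.3, 0.6, -0.1]
gripper_width: 0.612
grasp_force: 32.0
```

```bash
python3 - <<'E'
from h import *
from station import bot
print(rel(.6104,.3110,.006,82.9))
c=bot.read_camera("wrist");np.savez("w4.npz",**c);cv2.imwrite("pics/w4.png",c["img"][:,:,::-1])
E
```

```text
(array([0.0013, 0.0023, 0.012 ]), array([-0.005,  0.008, -0.045]))
```

View pics/w4.png

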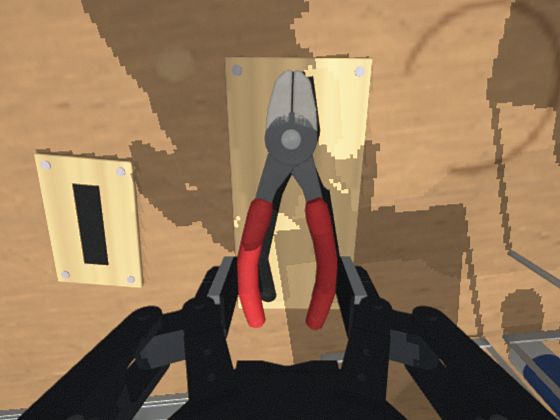

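```bash
python3 - <<'E'
from h import *
from station import bot
o=bot.get_obs();p=o["eef_pos"];q=o["tool_rot"];C=R.from_quat(np.r_[q[1:],q[0]]).as_matrix()
c=dict(np.load("w4.npz"))
zz=p[2]-.0013+.0075
w=ray(c,[[226,57.5],[371.5,56.5],[239,307]],.004);print("tile corners",w)
d=w[1]-w[0];n=np.array([-d[1],d[0]])/np.linalg.norm(d);X=-n if n[0]>0 else n
print("len",np.linalg.norm(d),"X ang",np.degrees(np.arctan2(X[1],X[0])),"ctr",(w[0]+w[1])/2-X*.073)
print("left edge ang",np.degrees(np.arctan2(*(w[0]-w[2])[::-1])))
ti=ray(c,[[293,71],[290.5,138.5]],zz);print("tip,piv",ti)
r=blob(c,fred,(p[0],p[1]),.075,zz,n=2);show("red",r)
E
```

```text
tile corners [[0.5016 0.2933]
 [0.5102 0.3632]
 [0.6447 0.2735]]
len 0.07041859466554333 X ang 172.99710471437092 ctr [0.5784 0.3194]
left edge ang 172.09047775304052
tip,piv [[0.514  0.3241]
 [0.5416 0.3195]]
red (array([0.6081, 0.3089], dtype=float32), array([0.608 , 0.3093]), array([52.9, 77.4]), np.float32(171.6))
```

servo_tool([
  [[0.002,0.006,0.006,0,0,-0.1,0.3],[0.002,0.006,0.006,0,0,-0.1,0.3],[0.002,0.006,0.006,0,0,-0.1,0.3],[0.002,0.006,0.006,0,0,-0.1,0.3],[0.002,0.006,0.006,0,0,-0.1,0.3]],
])

```text
t: 5.72
eef_pos: [0.6095, 0.3165, 0.0118]
tool_rot: [0.0, 0.058, 0.998, 0.0]
contact_force: [-0.5, -0.1, -0.9]
gripper_width: 0.616
grasp_force: 32.0
```

```bash
cat >> h.py <<'E'
def obs(bot,n=4):
    """state averaged over n control periods, arm holding (camera calls let time pass)"""
    P=[];Q=[]
    for i in range(n):
        o=bot.get_obs();P.append(o["eef_pos"]);Q.append(o["tool_rot"]*np.sign(o["tool_rot"][2]))
        c=bot.read_camera("wrist")
    P=np.array(P);q=np.mean(Q,0);return P.mean(0),q/np.linalg.norm(q),P.std(0),c
E
python3 - <<'E'
from h import *
from station import bot
p,q,s,c=obs(bot,6);print(p,q,s,bot.get_obs()["joint_vel"])
np.savez("w5.npz",**c)
zz=p[2]-.0013+.0075
f=c["img"].astype(int);m=((f[...,0]>150)&(f[...,1]>115)&(f[...,0]-f[...,2]>40)).astype(np.uint8)*255
cv2.imwrite("pics/w5.png",c["img"][:,:,::-1])
r=blob(c,fred,(p[0],p[1]),.075,zz,n=2);show("red",r)
E
```

```text
[0.6094 0.3163 0.0115] [0.0002 0.0585 0.9983 0.0001] [0.     0.0001 0.0001] [-0.0004  0.0024 -0.0024  0.     -0.0005  0.0002  0.0014]
red (array([0.6065, 0.3164], dtype=float32), array([0.6064, 0.3168]), array([53.1, 77.8]), np.float32(172.5))
```

View pics/w5.png

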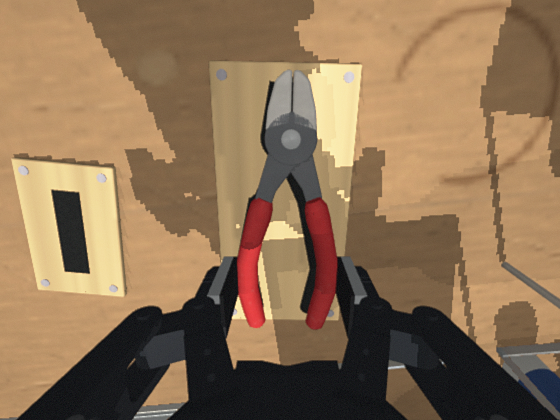

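```bash
cat > ct.py <<'E'
from h import *
def cmp(c,corn,tz=.004,und=.0102):
    w=ray(c,corn,tz);d=w[1]-w[0];n=np.array([-d[1],d[0]])/np.linalg.norm(d);X=-n if n[0]>0 else n
    le=w[0]-w[2];ang=np.degrees(np.arctan2(le[1],le[0]))
    X=np.array([np.cos(np.radians(ang)),np.sin(np.radians(ang))])
    ctr=(w[0]+w[1])/2-X*.073
    r=blob(c,fred,ctr-.03*X,.075,und+.0075,n=2)
    a=np.radians(r["ang"]);org=r["c"]+.0287*np.array([np.cos(a),np.sin(a)])
    print("tile",ctr,ang,"width",np.linalg.norm(d),"topedge",np.degrees(np.arctan2(d[1],d[0]))+90,"cutters",org,r["ang"],r["size"])
    e=ctr-org;Y=np.array([np.sin(np.radians(r["ang"])),-np.cos(np.radians(r["ang"]))])
    Xc=np.array([np.cos(a),np.sin(a)]);print("err along cutters X, toolY(mm):",e@Xc*1000,e@Y*1000,"turn",ang-r["ang"])
E
python3 - <<'E'
from ct import *
c=dict(np.load("w5.npz"))
cmp(c,[[210,62],[362,64.5],[219.5,280]])
E
```

```text
tile [0.5787 0.3171] 171.1330387986047 width 0.07092223907345765 topedge 172.40742544109247 cutters [0.578  0.3202] 172.46056 [53.132240295410156, 77.80677032470703]
err along cutters X, toolY(mm): -1.066123388134148 -3.0153082468671224 turn -1.327517231668736
```

servo_tool([
  [[-0.001,-0.0023,0.002,0,0,0.1,0.3],[-0.001,-0.0023,0.002,0,0,0.1,0.3],[-0.001,-0.0023,0.003,0,0,0.1,0.3],[-0.001,-0.0023,0.003,0,0,0.1,0.3],[-0.001,-0.0023,0.003,0,0,0.1,0.3]],
])

```text
t: 6.43
eef_pos: [0.6099, 0.314, 0.0082]
tool_rot: [-0.0, 0.063, 0.998, -0.0]
contact_force: [0.4, 0.3, -1.1]
gripper_width: 0.617
grasp_force: 32.0
```

```bash
python3 - <<'E'
from ct import *
from station import bot
p,q,s,c=obs(bot,2);print(p,q)
np.savez("w6.npz",**c)
r=blob(c,fred,(.608,.315),.075,p[2]-.0013+.0075,n=2)
a=np.radians(r["ang"]);print("cutters",r["c"]+.0287*np.array([np.cos(a),np.sin(a)]),r["ang"],r["size"])
show("celltile",find(c,"dark",(.5785,.1985),.035,.004))
E
```

```text
[0.61   0.314  0.0082] [-0.0001  0.0628  0.998  -0.    ]
cutters [0.5788 0.3183] 171.86989 [53.10371398925781, 78.27671813964844]
celltile (array([0.5778, 0.1979], dtype=float32), array([0.5778, 0.1979]), array([14. , 49.4]), np.float32(167.5))
```

servo_tool([
  [[0,-0.0005,0.002,0,0,0,0.3],[0,-0.0005,0.003,0,0,0,0.3],[0,-0.0005,0.003,0,0,0,0.3],[0,-0.0005,0.003,0,0,0,0.7],[0,-0.0005,0.003,0,0,0,0.9],[0,-0.0005,0.003,0,0,0,1],[0,-0.0005,0.003,0,0,0,1],[0,-0.0005,-0.02,0,0,0,1],[0.02,-0.0005,-0.06,0,0,0,1],[0.05,-0.04,-0.1,0,0,0,1],[0.05,-0.08,-0.14,0,0,0,1],[0.05,-0.1,-0.17,0,0,0,1],[0.05,-0.1,-0.17,0,0,0,1],[0.05,-0.1,-0.17,0,0,0,1]],
])

```text
t: 7.7
eef_pos: [0.5505, 0.2165, 0.1839]
tool_rot: [0.003, 0.066, 0.998, 0.001]
contact_force: [1.1, -1.1, -0.3]
gripper_width: 1.001
grasp_force: 0.0
```

```bash
python3 - <<'E'
from ct import *
from station import bot
p,q,s,c=obs(bot,3);print(p,q)
np.savez("w7.npz",**c);cv2.imwrite("pics/w7.png",c["img"][:,:,::-1])
r=blob(c,fred,(.608,.315),.075,.004+.0075,n=2)
a=np.radians(r["ang"]);print("cutters",r["c"]+.0287*np.array([np.cos(a),np.sin(a)]),r["ang"],r["size"])
show("celltile",find(c,"dark",(.5785,.1985),.035,.004))
show("block",blob(c,lambda r,g,b:(r-g>58)&(r>90),(.575,.054),.055,.024))
E
```

```text
[0.5495 0.2187 0.1817] [0.0023 0.0648 0.9979 0.0012]
cutters [0.5788 0.3174] 172.40535 [53.427181243896484, 76.32453155517578]
celltile (array([0.5781, 0.1984], dtype=float32), array([0.5781, 0.1984]), array([13.1, 48.5]), np.float32(167.5))
block (array([0.5753, 0.0547], dtype=float32), array([0.5753, 0.0547]), array([47. , 66.2]), np.float32(167.6))
```

View pics/w7.png

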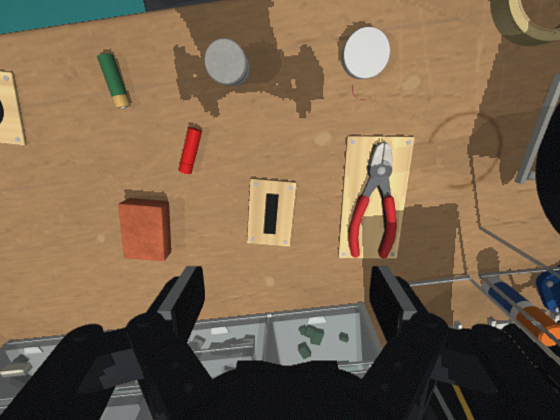

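The cutters lie on their outline, with the axis at (373,200) matching the tile's middle. Next is the block at (145,229).

```bash
python3 - <<'E'
from h import *
print(rel(.5753,.0545,.06,77.7))
E
```

```text
(array([-0.0483, -0.1625,  0.118 ]), array([ 0.01 , -0.001,  1.022]))
```

servo_tool([
  [[-0.01,-0.04,0.02,0,0,0.3,1],[-0.02,-0.08,0.05,0,0,0.6,1],[-0.035,-0.12,0.08,0,0,1,1],[-0.048,-0.1625,0.11,0,0,1,1],[-0.048,-0.1625,0.118,0,0,1,1],[-0.048,-0.1625,0.118,0,0,1,1],[-0.048,-0.1625,0.118,0,0,1,1],[-0.048,-0.1625,0.118,0,0,1,1],[-0.048,-0.1625,0.118,0,0,1,1]],
])

```text
t: 8.6
eef_pos: [0.5754, 0.0562, 0.0601]
tool_rot: [-0.0, 0.105, 0.994, 0.001]
contact_force: [0.2, -0.1, -0.2]
gripper_width: 1.001
grasp_force: 0.0
```

```bash
python3 - <<'E'
from h import *
from station import bot
p,q,s,c=obs(bot,2);print(p,q)
r=blob(c,lambda r,g,b:(r-g>58)&(r>90),(.575,.054),.05,.024)
show("block",r);print(rel(.5753,.0545,.004,77.7),rel(*r["c"],.004,r["ang"]-90))
E
```

```text
[0.5754 0.0562 0.0603] [0.0001 0.1047 0.9945 0.0005]
block (array([0.5754, 0.054 ], dtype=float32), array([0.5752, 0.054 ]), array([46.7, 66.1]), np.float32(167.5))
(array([-0.    , -0.0016,  0.0568]), array([0.014, 0.009, 0.055])) (array([-0.0002, -0.0021,  0.0568]), array([0.014, 0.009, 0.1  ]))
```

servo_tool([
  [[0,-0.002,0.025,0,0,0.08,1],[0,-0.002,0.045,0,0,0.08,1],[0,-0.002,0.056,0,0,0.08,1],[0,-0.002,0.056,0,0,0.08,1],[0,-0.002,0.056,0,0,0.08,0.3],[0,-0.002,0.056,0,0,0.08,0.3],[0,-0.002,0.056,0,0,0.08,0.3],[0,-0.002,0.056,0,0,0.08,0.3],[0,-0.002,0.056,0,0,0.08,0.3],[0,-0.002,0.056,0,0,0.08,0.3],[0,-0.002,0.056,0,0,0.08,0.3]],
], grip_force=25)

```text
t: 9.62
eef_pos: [0.5758, 0.052, 0.0056]
tool_rot: [0.001, 0.11, 0.994, 0.0]
contact_force: [-0.8, 0.5, 6.5]
gripper_width: 0.556
grasp_force: 26.9
```

```bash
python3 - <<'E'
from h import *
from station import bot
o=bot.get_obs();print(o["eef_pos"],o["gripper_width"],o["grasp_force"],o["contact_force"]);p=o["eef_pos"]
print(rel(.5793,-.1997,.06,83.8),p)
E
```

```text
[0.5758 0.052  0.0056] 0.5561641999475689 26.889703273773193 [-0.7643  0.4985  6.5403]
(array([-0.0585, -0.2448, -0.0546]), array([ 0.012,  0.023, -1.281])) [0.5758 0.052  0.0056]
```

servo_tool([
  [[0,0,-0.03,0,0,0,0.3],[-0.01,-0.03,-0.055,0,0,-0.3,0.3],[-0.02,-0.07,-0.055,0,0,-0.6,0.3],[-0.03,-0.11,-0.055,0,0,-0.9,0.3],[-0.04,-0.15,-0.055,0,0,-1.28,0.3],[-0.05,-0.19,-0.055,0,0,-1.28,0.3],[-0.0585,-0.23,-0.055,0,0,-1.28,0.3],[-0.0585,-0.245,-0.04,0,0,-1.28,0.3],[-0.0585,-0.245,-0.025,0,0,-1.28,0.3],[-0.0585,-0.245,-0.02,0,0,-1.28,0.3],[-0.0585,-0.245,-0.02,0,0,-1.28,0.3],[-0.0585,-0.245,-0.02,0,0,-1.28,0.3],[-0.0585,-0.245,-0.02,0,0,-1.28,0.3],[-0.0585,-0.245,-0.02,0,0,-1.28,0.3]],
])

```text
t: 10.78
eef_pos: [0.5792, -0.1991, 0.0252]
tool_rot: [0.001, 0.053, 0.999, 0.0]
contact_force: [-0.1, 0.1, -0.9]
gripper_width: 0.554
grasp_force: 26.3
```

```bash
python3 - <<'E'
from h import *
from station import bot
p,q,s,c=obs(bot,2);print(p,q)
np.savez("w8.npz",**c);cv2.imwrite("pics/w8.png",c["img"][:,:,::-1])
r=blob(c,lambda r,g,b:(r-g>58)&(r>90),p[:2],.05,p[2]-.0056+.024);show("block",r)
print(rel(.5793,-.1997,p[2],83.8))
E
```

```text
[ 0.5792 -0.1992  0.0251] [0.0007 0.0534 0.9986 0.    ]
block (array([ 0.5874, -0.2002], dtype=float32), array([ 0.5881, -0.2003]), array([46.6, 47.5]), np.float32(173.7))
(array([-0.0003, -0.0002, -0.0001]), array([0.001, 0.013, 0.013]))
```

View pics/w8.png

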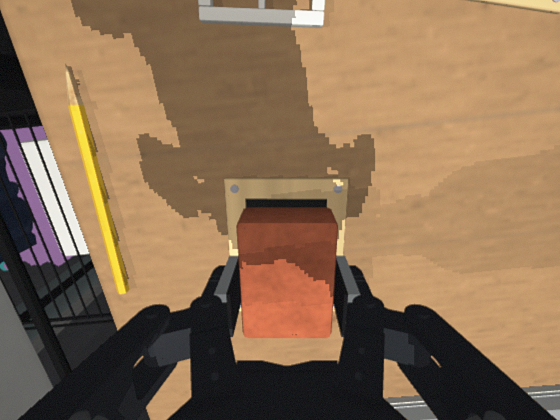

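The block is held over its tile. Its top face spans rows 222–337 and columns 241–336, and the tile's front edge runs (225,179)–(348,180).

```bash
python3 - <<'E'
from h import *
c=dict(np.load("w8.npz"));zt=.0251-.0056+.024
g=blob(c,lambda r,g,b:(r-g>40)&(r>60)&(g<95),(.579,-.199),.05,zt);show("blk",g)
k=ray(c,[[241,222],[335.5,222],[331,337],[244,337]],zt);print(k,k.mean(0))
t=ray(c,[[225,179],[348.5,180]],.004);d=t[1]-t[0];print(t,np.linalg.norm(d));a=np.radians(173.8)
print("tile ctr",t.mean(0)-.046*np.array([np.cos(a),np.sin(a)]))
b=ray(c,[[246,199],[327.5,199]],.004);print("outline front",b,b.mean(0)-.034*np.array([np.cos(a),np.sin(a)]))
E
```

```text
blk (array([ 0.563 , -0.1976], dtype=float32), array([ 0.5598, -0.1939]), array([44. , 46.5]), np.float32(83.8))
[[ 0.5429 -0.2164]
 [ 0.5476 -0.1732]
 [ 0.6132 -0.1791]
 [ 0.6082 -0.2252]] [ 0.578  -0.1984]
[[ 0.5304 -0.2296]
 [ 0.5386 -0.1589]] 0.07117252263072797
tile ctr [ 0.5803 -0.1992]
outline front [[ 0.5436 -0.2194]
 [ 0.5488 -0.1716]] [ 0.58   -0.1992]
```

servo_tool([
  [[-0.0015,-0.0006,0.008,0,0,0,0.3],[-0.0015,-0.0006,0.013,0,0,0,0.3],[-0.0015,-0.0006,0.0155,0,0,0,0.3],[-0.0015,-0.0006,0.0155,0,0,0,0.3],[-0.0015,-0.0006,0.0155,0,0,0,0.3],[-0.0015,-0.0006,0.0155,0,0,0,0.6],[-0.0015,-0.0006,0.0155,0,0,0,0.8],[-0.0015,-0.0006,0.0155,0,0,0,1],[-0.0015,-0.0006,0.0155,0,0,0,1],[-0.0015,-0.0006,-0.01,0,0,0,1],[-0.0015,-0.0006,-0.05,0,0,0,1],[0.01,0.03,-0.09,0,0,0,1],[0.03,0.06,-0.13,0,0,0,1],[0.03,0.08,-0.17,0,0,0,1],[0.03,0.08,-0.17,0,0,0,1],[0.03,0.08,-0.17,0,0,0,1]],
])

```text
t: 12.22
eef_pos: [0.56, -0.1141, 0.199]
tool_rot: [0.004, 0.052, 0.999, 0.001]
contact_force: [0.6, -0.2, 0.7]
gripper_width: 1.0
grasp_force: 0.0
```

```bash
python3 - <<'E'
from h import *
from station import bot
p,q,s,c=obs(bot,3);print(p,q)
np.savez("w9.npz",**c);cv2.imwrite("pics/w9.png",c["img"][:,:,::-1])
show("block",blob(c,lambda r,g,b:(r-g>58)&(r>90),(.58,-.2),.05,.028))
show("btile",find(c,"ply",(.5793,-.1997),.07,.004))
show("ttile",find(c,"dark",(.4232,-.0792),.04,.004))
print(rel(.445,.28,.15,90),bot.get_obs()["q"])
E
```

```text
[ 0.5588 -0.1156  0.1969] [0.0025 0.0527 0.9986 0.0005]
block (array([ 0.5791, -0.1996], dtype=float32), array([ 0.579 , -0.1997]), array([46.7, 66.1]), np.float32(173.7))
btile (array([ 0.5798, -0.2   ], dtype=float32), array([ 0.5797, -0.1894]), array([72.2, 91.9]), np.float32(173.7))
ttile (array([ 0.4234, -0.0792], dtype=float32), array([ 0.4235, -0.079 ]), array([41. , 41.5]), np.float32(90.0))
(array([0.154 , 0.3832, 0.0437]), array([-0.002, -0.008, -1.241])) [-0.1679  0.3533  0.3351  1.8702 -0.1408  0.9417  1.6936]
```

View pics/w9.png

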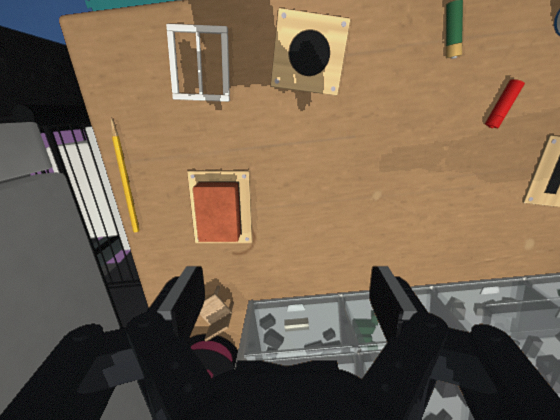

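The block is on its outline at (218,212), less than 1 mm off. Next is the tin.

```bash
python3 - <<'E'
from h import *
print(rel(.4268,.3116,.08,90))
E
```

```text
(array([0.1755, 0.4126, 0.1137]), array([-0.002, -0.008, -1.241]))
```

servo_tool([
  [[0.02,0.04,0,0,0,-0.2,1],[0.035,0.08,0,0,0,-0.4,1],[0.05,0.12,0,0,0,-0.6,1],[0.065,0.16,0,0,0,-0.8,1],[0.08,0.2,0,0,0,-1,1],[0.1,0.24,0.02,0,0,-1.24,1],[0.12,0.28,0.03,0,0,-1.24,1],[0.135,0.32,0.04,0,0,-1.24,1],[0.155,0.36,0.06,0,0,-1.24,1],[0.1755,0.395,0.09,0,0,-1.24,1],[0.1755,0.4126,0.11,0,0,-1.24,1],[0.1755,0.4126,0.1137,0,0,-1.24,1],[0.1755,0.4126,0.1137,0,0,-1.24,1],[0.1755,0.4126,0.1137,0,0,-1.24,1],[0.1755,0.4126,0.1137,0,0,-1.24,1]],
])

```text
t: 13.62
eef_pos: [0.428, 0.3097, 0.08]
tool_rot: [-0.0, 0.001, 1.0, -0.001]
contact_force: [0.4, -0.5, 0.1]
gripper_width: 1.0
grasp_force: 0.0
```

```bash
python3 - <<'E'
from h import *
from station import bot
p,q,s,c=obs(bot,2);print(p,q)
np.savez("w10.npz",**c);cv2.imwrite("pics/w10.png",c["img"][:,:,::-1])
r=blob(c,lambda r,g,b:(r-b<22)&(g>90),(.4268,.3116),.04,.021);show("tin",r)
print(rel(*r["c"],.003,90))
E
```

```text
[0.4282 0.3097 0.0803] [-0.0001  0.0015  1.     -0.0008]
tin (array([0.4258, 0.3114], dtype=float32), array([0.4257, 0.3112]), array([42. , 42.5]), np.float32(0.0))
(array([0.0028, 0.0013, 0.0781]), array([-0.003,  0.01 , -0.039]))
```

View pics/w10.png

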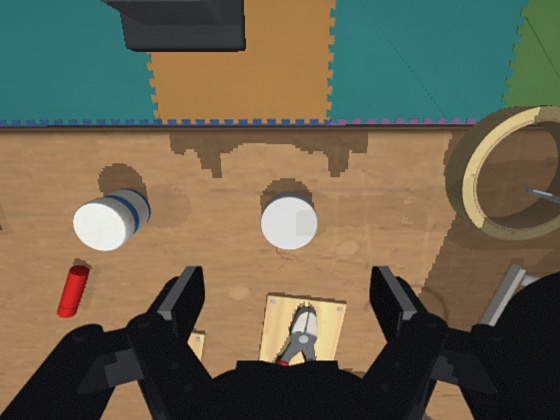

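The tin is centred between the fingers at (289,221). The pot, with its blue band, is at (110,220) and clear of the gripper.

servo_tool([
  [[0.0025,0.001,0.03,0,0,0,1],[0.0025,0.001,0.055,0,0,0,1],[0.0025,0.001,0.07,0,0,0,1],[0.0025,0.001,0.077,0,0,0,1],[0.0025,0.001,0.077,0,0,0,1],[0.0025,0.001,0.077,0,0,0,0.2],[0.0025,0.001,0.077,0,0,0,0.2],[0.0025,0.001,0.077,0,0,0,0.2],[0.0025,0.001,0.077,0,0,0,0.2],[0.0025,0.001,0.077,0,0,0,0.2],[0.0025,0.001,0.077,0,0,0,0.2],[0.0025,0.001,0.077,0,0,0,0.2],[0.0025,0.001,0.077,0,0,0,0.2]],
])

```text
t: 14.8
eef_pos: [0.4255, 0.3133, 0.0049]
tool_rot: [0.001, 0.0, 1.0, 0.001]
contact_force: [-0.9, -0.4, 7.1]
gripper_width: 0.491
grasp_force: 24.4
```

```bash
python3 - <<'E'
from h import *
from station import bot
o=bot.get_obs();print(o["eef_pos"],o["gripper_width"],o["grasp_force"],o["contact_force"]);p=o["eef_pos"]
print(rel(.4235,-.0797,.03,90))
E
```

```text
[0.4255 0.3133 0.0049] 0.4907311793758944 24.36509370803833 [-0.8536 -0.3949  7.0735]
(array([ 0.0019, -0.393 , -0.0256]), array([ 0.015,  0.017, -0.003]))
```

servo_tool([
  [[0,0,-0.04,0,0,0,0.2],[0,0,-0.08,0,0,0,0.2],[-0.015,-0.02,-0.11,0,0,0,0.2],[-0.03,-0.06,-0.11,0,0,0,0.2],[-0.05,-0.095,-0.11,0,0,0,0.2],[-0.06,-0.135,-0.11,0,0,0,0.2],[-0.06,-0.175,-0.11,0,0,0,0.2],[-0.06,-0.215,-0.11,0,0,0,0.2],[-0.05,-0.255,-0.11,0,0,0,0.2],[-0.035,-0.295,-0.1,0,0,0,0.2],[-0.02,-0.33,-0.08,0,0,0,0.2],[-0.008,-0.365,-0.05,0,0,0,0.2],[0.002,-0.393,-0.03,0,0,0,0.2],[0.002,-0.393,-0.0256,0,0,0,0.2],[0.002,-0.393,-0.0256,0,0,0,0.2],[0.002,-0.393,-0.0256,0,0,0,0.2],[0.002,-0.393,-0.0256,0,0,0,0.2],[0.002,-0.393,-0.0256,0,0,0,0.2]],
])

```text
t: 16.3
eef_pos: [0.4243, -0.0788, 0.0301]
tool_rot: [0.001, -0.001, 1.0, 0.0]
contact_force: [-0.0, -0.2, -0.5]
gripper_width: 0.485
grasp_force: 25.8
```

```bash
python3 - <<'E'
from h import *
from station import bot
p,q,s,c=obs(bot,2);print(p,q,bot.get_obs()["q"])
np.savez("w11.npz",**c);cv2.imwrite("pics/w11.png",c["img"][:,:,::-1])
for th in (70,90,110):
    r=blob(c,lambda r,g,b:(r-b<22)&(g>th),p[:2],.03,p[2]-.0049+.021);show("tin",r)
for k in(185,150,120):
    show("ttile",blob(c,lambda r,g,b:(r>k)&(g>k*.8)&(r-b>25),(.4235,-.0792),.06,.004,n=3))
show("wood?",find(c,"ply",(.4235,-.0792),.06,.004))
E
```

```text
[ 0.4242 -0.0788  0.0301] [ 0.0012 -0.0013  1.      0.0002] [-0.0974  0.4234  0.1627  2.2811 -0.1563  0.4449  1.7655]
tin (array([ 0.4207, -0.0788], dtype=float32), array([ 0.4212, -0.079 ]), array([41.5, 49.5]), np.float32(0.0))
tin (array([ 0.4232, -0.079 ], dtype=float32), array([ 0.4226, -0.0788]), array([41. , 44.5]), np.float32(0.0))
tin (array([ 0.4245, -0.079 ], dtype=float32), array([ 0.4241, -0.079 ]), array([41., 42.]), np.float32(0.0))
ttile (array([ 0.429 , -0.0882], dtype=float32), array([ 0.4249, -0.1075]), array([ 66.5, 100.5]), np.float32(90.0))
ttile (array([ 0.4235, -0.079 ], dtype=float32), array([ 0.4243, -0.0742]), array([119. , 119.5]), np.float32(0.0))
ttile (array([ 0.4235, -0.0789], dtype=float32), array([ 0.4159, -0.0812]), array([119. , 119.5]), np.float32(0.0))
wood? (array([ 0.4162, -0.1194], dtype=float32), array([ 0.4165, -0.1216]), array([38., 41.]), np.float32(0.0))
```

servo_tool([
  [[0.001,0,0.01,0,0,0,0.2],[0.001,0,0.017,0,0,0,0.2],[0.001,0,0.021,0,0,0,0.2],[0.001,0,0.021,0,0,0,0.2],[0.001,0,0.021,0,0,0,0.2],[0.001,0,0.021,0,0,0,0.5],[0.001,0,0.021,0,0,0,0.8],[0.001,0,0.021,0,0,0,0.8],[0.001,0,0,0,0,0,1],[0.001,0,-0.04,0,0,0,1],[0.001,0.03,-0.08,0,0,0,1],[-0.02,0.06,-0.12,0,0,0,1],[-0.05,0.09,-0.14,0,0,0,1],[-0.05,0.12,-0.14,0,0,0,1],[-0.05,0.12,-0.14,0,0,0,1],[-0.05,0.12,-0.14,0,0,0,1],[-0.05,0.12,-0.14,0,0,0,1]],
])

```text
t: 17.82
eef_pos: [0.4722, 0.0399, 0.1689]
tool_rot: [-0.0, -0.001, 1.0, -0.0]
contact_force: [-0.5, 0.4, -0.7]
gripper_width: 1.001
grasp_force: 0.0
```

```bash
python3 - <<'E'
from h import *
from station import bot
p,q,s,c=obs(bot,3);print(p,q)
np.savez("w12.npz",**c);cv2.imwrite("pics/w12.png",c["img"][:,:,::-1])
show("tin",blob(c,lambda r,g,b:(r-b<22)&(g>100),(.4235,-.0792),.03,.025))
for k in (205,185,165):show("ttile",blob(c,lambda r,g,b:(r>k)&(g>k*.8)&(r-b>25),(.4235,-.0792),.06,.004))
g=blob(c,lambda r,g,b:(g>r+5)&(g>b+5),(.413,.064),.045,.011);show("green",g)
# tan end: continue along axis
f=rectify(c,.37,.47,.03,.1,.012);cv2.imwrite("pics/cell.png",f[:,:,::-1])
t=blob(c,lambda r,g,b:((g>r+5)&(g>b+5))|((r>150)&(g>125)&(r-b>50)&(r-g<45)),(.42,.064),.04,.012,k=5);show("green+tan",t)
print(rel(.421,.0640,.07,94),bot.get_obs()["q"])
E
```

```text
[0.4719 0.039  0.1686] [-0.0007  0.0002  1.     -0.0003]
tin (array([ 0.4218, -0.0792], dtype=float32), array([ 0.422, -0.079]), array([42.2, 42.7]), np.float32(105.9))
ttile (array([ 0.423 , -0.0791], dtype=float32), array([ 0.4214, -0.078 ]), array([70.9, 70.9]), np.float32(166.6))
ttile (array([ 0.4232, -0.0792], dtype=float32), array([ 0.423 , -0.0791]), array([71.5, 71.6]), np.float32(166.6))
ttile (array([ 0.4214, -0.0839], dtype=float32), array([ 0.4186, -0.0827]), array([74.3, 82.1]), np.float32(76.5))
green (array([0.4132, 0.0641], dtype=float32), array([0.413 , 0.0642]), array([13.6, 37.2]), np.float32(3.8))
green+tan (array([0.4128, 0.0641], dtype=float32), array([0.4127, 0.064 ]), array([13.5, 37.3]), np.float32(3.4))
(array([0.0505, 0.0258, 0.0985]), array([-0.009, -0.022, -0.827])) [-0.3773  0.2251  0.1885  2.0974 -0.0564  0.8258  1.4133]
```

```bash
python3 - <<'E'
from h import *
for n in("w12","w9","w1"):
    c=dict(np.load(n+".npz"));a=np.radians(3.8);u=np.array([np.cos(a),np.sin(a)])
    ds=np.arange(-.024,.040,.002);P=np.array([.4130,.0641])+ds[:,None]*u
    uv=proj(c,np.c_[P,np.full(len(P),.011)])
    print(n);print([(int(d*1000),*c["img"][int(round(v)),int(round(w))]) if 0<=v<419 and 0<=w<559 else None for d,(w,v) in zip(ds,uv)])
E
```

```text
w12
[(-24, np.uint8(102), np.uint8(80), np.uint8(56)), (-22, np.uint8(100), np.uint8(78), np.uint8(55)), (-19, np.uint8(103), np.uint8(78), np.uint8(52)), (-17, np.uint8(53), np.uint8(98), np.uint8(69)), (-15, np.uint8(54), np.uint8(104), np.uint8(69)), (-13, np.uint8(57), np.uint8(106), np.uint8(71)), (-11, np.uint8(55), np.uint8(105), np.uint8(70)), (-9, np.uint8(58), np.uint8(107), np.uint8(73)), (-7, np.uint8(56), np.uint8(109), np.uint8(73)), (-5, np.uint8(57), np.uint8(108), np.uint8(73)), (-3, np.uint8(56), np.uint8(107), np.uint8(72)), (-1, np.uint8(56), np.uint8(105), np.uint8(72)), (0, np.uint8(58), np.uint8(108), np.uint8(72)), (2, np.uint8(55), np.uint8(105), np.uint8(69)), (4, np.uint8(55), np.uint8(105), np.uint8(70)), (6, np.uint8(54), np.uint8(105), np.uint8(70)), (8, np.uint8(55), np.uint8(106), np.uint8(70)), (10, np.uint8(57), np.uint8(108), np.uint8(72)), (12, np.uint8(53), np.uint8(106), np.uint8(71)), (14, np.uint8(58), np.uint8(112), np.uint8(74)), (16, np.uint8(56), np.uint8(109), np.uint8(74)), (18, np.uint8(49), np.uint8(107), np.uint8(72)), (20, np.uint8(19
[... 2832 characters left out ...]
12, np.uint8(58), np.uint8(113), np.uint8(75)), (14, np.uint8(59), np.uint8(113), np.uint8(77)), (16, np.uint8(53), np.uint8(112), np.uint8(75)), (18, np.uint8(64), np.uint8(112), np.uint8(74)), (20, np.uint8(220), np.uint8(176), np.uint8(104)), (22, np.uint8(215), np.uint8(176), np.uint8(105)), (24, np.uint8(221), np.uint8(180), np.uint8(106)), (26, np.uint8(220), np.uint8(179), np.uint8(105)), (28, np.uint8(226), np.uint8(185), np.uint8(107)), (30, np.uint8(186), np.uint8(163), np.uint8(123)), (32, np.uint8(168), np.uint8(133), np.uint8(96)), (34, np.uint8(168), np.uint8(131), np.uint8(91)), (36, np.uint8(169), np.uint8(133), np.uint8(93)), (38, np.uint8(169), np.uint8(133), np.uint8(93))]
```

```bash
python3 - <<'E'
from h import *
print(rel(.425,.0649,.05,93.8))
E
```

```text
(array([0.0465, 0.0267, 0.1185]), array([-0.009, -0.022, -0.787]))
```

servo_tool([
  [[0.02,0.01,0.03,0,0,-0.4,0.6],[0.04,0.02,0.06,0,0,-0.79,0.6],[0.0465,0.0267,0.09,0,0,-0.79,0.6],[0.0465,0.0267,0.11,0,0,-0.79,0.6],[0.0465,0.0267,0.1185,0,0,-0.79,0.6],[0.0465,0.0267,0.1185,0,0,-0.79,0.6],[0.0465,0.0267,0.1185,0,0,-0.79,0.6],[0.0465,0.0267,0.1185,0,0,-0.79,0.6],[0.0465,0.0267,0.1185,0,0,-0.79,0.6]],
])

```text
t: 18.72
eef_pos: [0.4274, 0.0664, 0.0518]
tool_rot: [0.001, -0.034, 0.999, 0.0]
contact_force: [-0.5, 0.3, -0.1]
gripper_width: 0.601
grasp_force: 0.0
```

```bash
python3 - <<'E'
from h import *
from station import bot
p,q,s,c=obs(bot,2);print(p,q,bot.get_obs()["q"])
g=blob(c,lambda r,g,b:(g>r+5)&(g>b+5),(.413,.064),.045,.011);show("green",g)
print(rel(.425,.0649,.003,93.8))
E
```

```text
[0.4274 0.0665 0.0518] [ 0.0012 -0.034   0.9994  0.0003] [-0.4019  0.375   0.1209  2.2676 -0.0923  0.501   1.4308]
green (array([0.4132, 0.0643], dtype=float32), array([0.4126, 0.0643]), array([13.7, 39.3]), np.float32(3.8))
(array([ 0.0024, -0.0016,  0.0486]), array([0.006, 0.024, 0.023]))
```

servo_tool([
  [[0.002,-0.0015,0.02,0,0,0,0.6],[0.002,-0.0015,0.038,0,0,0,0.6],[0.002,-0.0015,0.049,0,0,0,0.6],[0.002,-0.0015,0.049,0,0,0,0.6],[0.002,-0.0015,0.049,0,0,0,0.3],[0.002,-0.0015,0.049,0,0,0,0.1],[0.002,-0.0015,0.049,0,0,0,0.02],[0.002,-0.0015,0.049,0,0,0,0.02],[0.002,-0.0015,0.049,0,0,0,0.02],[0.002,-0.0015,0.049,0,0,0,0.02],[0.002,-0.0015,0.049,0,0,0,0.02]],
], grip_force=25)

```text
t: 19.73
eef_pos: [0.4251, 0.0651, 0.0026]
tool_rot: [0.001, -0.034, 0.999, 0.0]
contact_force: [-0.6, -0.1, 7.1]
gripper_width: 0.158
grasp_force: 27.8
```

```bash
python3 - <<'E'
from h import *
from station import bot
o=bot.get_obs();p=o["eef_pos"];q=o["tool_rot"];print(p,q,o["gripper_width"],o["grasp_force"],o["contact_force"])
C=R.from_quat(np.r_[q[1:],q[0]]).as_matrix();print("battery in tool",(np.array([.4192,.0645,p[2]])-p)@C)
print(rel(.584,.1975,.03,77.5))
E
```

```text
[0.4251 0.0651 0.0026] [ 0.0008 -0.0344  0.9994  0.0003] 0.15792052533471213 27.76998907327652 [-0.6461 -0.0592  7.0562]
battery in tool [ 0.0059 -0.0002 -0.    ]
(array([-0.1677,  0.1211, -0.027 ]), array([0.008, 0.019, 3.289]))
```

servo_tool([
  [[0,0,-0.035,0,0,0,0.02],[0,0,-0.07,0,0,0.3,0.02],[-0.03,0.02,-0.08,0,0,0.8,0.02],[-0.06,0.04,-0.08,0,0,1.4,0.02],[-0.09,0.06,-0.08,0,0,2,0.02],[-0.12,0.085,-0.08,0,0,2.6,0.02],[-0.15,0.105,-0.07,0,0,3.29,0.02],[-0.168,0.121,-0.05,0,0,3.29,0.02],[-0.168,0.121,-0.03,0,0,3.29,0.02],[-0.168,0.121,-0.023,0,0,3.29,0.02],[-0.168,0.121,-0.023,0,0,3.29,0.02],[-0.168,0.121,-0.023,0,0,3.29,0.02],[-0.168,0.121,-0.023,0,0,3.29,0.02],[-0.168,0.121,-0.023,0,0,3.29,0.02],[-0.168,0.121,-0.023,0,0,3.29,0.02]],
])

```text
t: 20.98
eef_pos: [0.5842, 0.197, 0.026]
tool_rot: [0.001, 0.109, 0.994, 0.0]
contact_force: [-0.3, -0.3, -0.8]
gripper_width: 0.157
grasp_force: 26.9
```

```bash
python3 - <<'E'
from h import *
from station import bot
p,q,s,c=obs(bot,2);print(p,q)
np.savez("w13.npz",**c);cv2.imwrite("pics/w13.png",c["img"][:,:,::-1])
zm=p[2]-.0026+.012
X=R.from_quat(np.r_[q[1:],q[0]]).as_matrix()[:2,0]
g=blob(c,lambda r,g,b:(g>r+5)&(g>b+5),p[:2]+.012*X,.04,zm);show("green",g);print("centre est", g["c"]-.0062*X)
show("tile",blob(c,lambda r,g,b:(r>185)&(g>150)&(r-b>30),(.5783,.1987),.055,.004))
print(rel(.5841,.1974,p[2],77.5))
E
```

```text
[0.5841 0.197  0.0259] [0.0007 0.1092 0.994  0.0005]
green (array([0.5716, 0.1997], dtype=float32), array([0.5707, 0.2001]), array([14. , 40.3]), np.float32(167.7))
centre est [0.5776 0.1984]
tile (array([0.5985, 0.1554], dtype=float32), array([0.5977, 0.1522]), array([22., 32.]), np.float32(0.0))
(array([-0.0001,  0.0003, -0.0003]), array([ 0.01 ,  0.011, -0.005]))
```

View pics/w13.png

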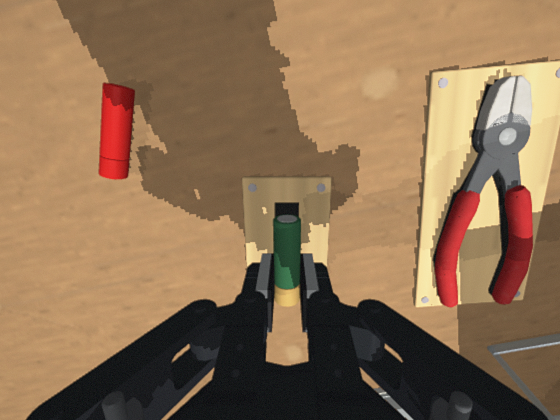

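The battery is over its bar. The bar's front edge is centred at column 287, and so is the battery, so I lower it and let go.

servo_tool([
  [[-0.0003,0.0003,0.01,0,0,0,0.02],[-0.0003,0.0003,0.016,0,0,0,0.02],[-0.0003,0.0003,0.0193,0,0,0,0.02],[-0.0003,0.0003,0.0193,0,0,0,0.02],[-0.0003,0.0003,0.0193,0,0,0,0.02],[-0.0003,0.0003,0.0193,0,0,0,0.3],[-0.0003,0.0003,0.0193,0,0,0,0.45],[-0.0003,0.0003,0.0193,0,0,0,0.5],[-0.0003,0.0003,0.0193,0,0,0,0.5],[-0.0003,0.0003,-0.01,0,0,0,0.5],[-0.0003,0.0003,-0.05,0,0,0,0.5],[0.03,-0.03,-0.09,0,0,0,0.7],[0.06,-0.06,-0.13,0,0,0,0.9],[0.06,-0.09,-0.17,0,0,0,1],[0.06,-0.12,-0.2,0,0,0,1],[0.06,-0.12,-0.2,0,0,0,1],[0.06,-0.12,-0.2,0,0,0,1],[0.06,-0.12,-0.2,0,0,0,1]],
])

```text
t: 22.58
eef_pos: [0.4998, 0.092, 0.2264]
tool_rot: [0.002, 0.11, 0.994, 0.001]
contact_force: [1.3, 0.3, -0.4]
gripper_width: 1.0
grasp_force: 0.0
```

```bash
python3 - <<'E'
from h import *
from station import bot
p,q,s,c=obs(bot,4);print(p,bot.get_obs()["gripper_width"])
a=np.radians(167.5)
g=blob(c,lambda r,g,b:(g>r+5)&(g>b+5),(.572,.2),.045,.015);show("green",g);print("cell",g["c"]-.0062*np.array([np.cos(a),np.sin(a)]))
show("celltile",blob(c,lambda r,g,b:(r>185)&(g>150)&(r-b>30),(.5783,.1987),.055,.004))
show("block",blob(c,lambda r,g,b:(r-g>58)&(r>90),(.58,-.2),.05,.028));show("btile",find(c,"ply",(.5793,-.1997),.07,.004))
show("tin",blob(c,lambda r,g,b:(r-b<22)&(g>100),(.4235,-.0792),.03,.025));show("ttile",blob(c,lambda r,g,b:(r>185)&(g>150)&(r-b>25),(.4235,-.0792),.06,.004))
r=blob(c,fred,(.608,.315),.075,.0115,n=2);b=np.radians(r["ang"]);print("cutters",r["c"]+.0287*np.array([np.cos(b),np.sin(b)]),r["ang"])
show("ctile",find(c,"ply",(.5785,.318),.1,.004))
c=bot.read_camera("top")
show("top tin",find(c,"white",(.4245,-.079),.03,.025));show("top block",blob(c,lambda r,g,b:(r-g>58)&(r>90),(.58,-.2),.05,.028))
E
```

```text
[0.4991 0.0933 0.2247] 0.9962115491905288
green (array([0.5714, 0.1991], dtype=float32), array([0.5713, 0.1991]), array([15. , 39.9]), np.float32(167.8))
cell [0.5775 0.1977]
celltile (array([0.5785, 0.1987], dtype=float32), array([0.5783, 0.1987]), array([51.4, 79.3]), np.float32(167.4))
block (array([ 0.5789, -0.1991], dtype=float32), array([ 0.5788, -0.1992]), array([46.7, 65.9]), np.float32(173.4))
btile (array([ 0.5815, -0.1774], dtype=float32), array([ 0.5826, -0.1719]), array([31.8, 92.2]), np.float32(177.7))
tin (array([ 0.422 , -0.0785], dtype=float32), array([ 0.4222, -0.0783]), array([41.5, 43. ]), np.float32(90.0))
ttile (array([ 0.4232, -0.079 ], dtype=float32), array([ 0.4215, -0.0803]), array([71.6, 71.8]), np.float32(166.8))
cutters [0.5795 0.318 ] 171.573
ctile (array([0.5764, 0.3009], dtype=float32), array([0.5592, 0.2949]), array([ 37.8, 145.8]), np.float32(171.4))
top tin (array([ 0.4278, -0.0928], dtype=float32), array([ 0.4279, -0.0919]), array([12.5, 34.9]), np.float32(21.0))
top block (array([ 0.58  , -0.1989], dtype=float32), array([ 0.5798, -0.1988]), array([49.2, 69.3]), np.float32(173.8))
```

All four things are within about 1–1.5 mm of their outlines and the gripper is clear, so I'm handing in.

```bash
python3 -c "
from station import bot
print(bot.hand_in())"
```

```text
the job is handed in; nothing more can be done
None
```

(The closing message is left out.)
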